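# Set and clamp the length stop against a sand core

## Task

One of the two length gauges on the bench has a sand core lying in it. On that gauge, first slide the stop along its rail up to the core until it touches or nearly touches it (no more than about a centimetre short), then flip the stop's cam lever all the way over and down to clamp it. The core is brittle: bring the stop up gently, do not squeeze the core hard or push it out of its nest, and leave the other, empty gauge as it is.

Things in the scene. Friction and masses are not known exactly. Their poses are not given: they have to be found in the camera images.
- stop_face (a point): Point on the sliding stop's face towards the core, mid-width, 45 mm above the table. x: along the rail, stop to core, roughly straight ahead; z up. Stop: metal block on a 24 mm wide rail (top 26 mm above table), from x=0 back to a flat free end at x=-80, 50 wide (face plate 64), top 70 above table. Slides with 4 N drag, stays put. Lever hinge line: along x through x=-30, y=0, 75 above table.
- cam_lever (a joint): Lever on that stop, rad. Up (0 to 0.25) at the start; 0.2 is upright, lower leans left (+y of stop_face). Grows as it swings over to the right (-y) and down; end stop 1.65 = clamped, 0.12 rad above level. Steel bar 16 mm wide (along x), 10 thick, black 18 mm ball centred 75 from the hinge line; 26 mm cam round the hinge. Needs about 2 N at 55 mm; stays where left.
- core: Ochre sand core lying in the gauge's nest: round bar 34 mm in diameter, 120 long along its x (along the rail), with a cross arm and a short stub on top, 56 high. Origin: centre of its underside, 30 mm above the table; the end facing the stop is 60 mm from it. 0.35 kg, loose, backed by a fixed end block. Other such cores lie about the bench, not in a gauge.
- spare_tip (a point): Centre of the black ball on the lever end of the other, empty gauge, same in shape, which stands left or right of the first. Not to be moved.
Mind the look-alikes: they are no part of the job. What is shaped like the core but pink is not meant.

How it is judged:
By the outcome, as a careful person would: the job done as asked, in the order asked, and still so for the second after the job is handed in, with the robot touching nothing.
It also fails if it takes over 45 s, if anything falls off the work surface, if the arm or the gripper's body presses on something with over 40 N, if the wrist force passes 120 N, or if a joint passes its speed limit or range.

## Robot

A 6-joint arm with a two-finger parallel gripper is mounted at the origin on the work surface. World frame = base frame: x ahead of the robot, y to its left, z up, the work surface at z = 0. Lengths are in m, angles in rad, forces in N, time in s.
With the tool pointing down it reaches from about 0.325 to 0.75 m from the base axis. Payload 7.6 kg.
Tool frame: the origin (TCP) lies at the very end of the fingers, on their centre line; the grasp point (between the pads) lies 19 mm behind it; z points along the fingers, y is the line along which they close (so a half turn about z gives the same grasp; the last joint's range is limited). The gripper opens to 85 mm and grips with 20 to 120 N. Pads are 22 mm wide; open, the fingers measure 114 mm over their backs; the gripper's body (76 mm by 85 mm) begins 54 mm behind the grasp point. The pads swing forward as they close: fully open they stand 13 mm farther back than shut.
Start: joints at [-1.329, 0.052, 1.401, -0, 1.689, -0.07], TCP at [0.161, -0.5, 0.231] pointing down, gripper open.
Joint ranges: [-2.9, 2.9], [-0.91, 2.17], [0.12, 2.37], [-1.06, 4.2], [0.26, 2.73], [-2.93, 2.93]. Speed limits (rad/s): [2.57, 2.57, 3.01, 3.14, 3.14, 3.14].

## Interface

Orientations are given as a rotation vector (axis times angle).
In Python, from station import robot gives the robot as it stands.
- The arm moves only by the tool step_arm, never from a script. Its argument "deltas" is a list that holds one entry, the list of rows, each a list of 5 numbers: the shift along the tool's x, y, z in m, then the turn about the tool's z in degrees, then the closure in counts, from 0 (fully open) to 255 (shut). A call has 1 to 5 rows; each row shifts and turns the commanded pose from where the row before left it, along the tool's axes as they then stand; what a row does not reach is not made up. A row lasts 1/10 s, in which the tool goes at most 50 mm and 8.59 degrees, less where a joint would pass 70% of its speed; a pose out of reach is approached as far as the arm can. A call with a gripper value outside its range is refused whole. The fingers move at their own pace and stop on an object; "force" is the grip in N (left out, the last holds). Time passes only in rows, so rows that do not move let the fingers close. It gives the time, the measured TCP pose, the force, the opening and the grip force at its end, in the units of the state.
- robot.get_state(): the state, without advancing time (a new reading comes with each control period).
- robot.snapshot(name): name is "scene" or "top"; returns the picture (480x640x3 uint8, red, green, blue); there is no depth.
- robot.get_calibration(name): a dict with "K" (3x3 intrinsics, pixels), "position" and "rotation" of the camera in the world. Camera axes: x right, y up, looking along -z (the intrinsics and any distortion apply to the point x, -y, -z); pixel columns grow to the right and rows downward; lengths in m; the calibration is good to about 2 mm. A picture is of the moment at which its call begins. get_calibration takes no time and is no camera call.
- robot.hand_in(): hands the job in; it is judged then, once.
The state is a dict: "time_s": time; "joint_positions": joint angles; "dq": joint speeds; "tau": joint torques, N m; "eef_pos": TCP position; "ee_rot": TCP orientation; "ft_force": force on the tool from outside, world axes, zero at the start; "moment": the same for the moment, N m; "gripper_width": finger opening in m; "grip_force": force on a finger pad.
Only numpy, scipy, OpenCV 4.12 (cv2) and the standard library are available. Lean on these libraries where they do the work, as an engineer would, in place of code of your own. Each camera call takes 0.05 s, during which the arm holds its last target. There are 200 camera calls.

## Working session

There is one attempt and no reset: what is moved stays moved. The work goes in short steps, Python scripts to look and compute and a tool call to move; the robot and the scene stay as the last step left them, time stands still between calls to the robot, and variables do not carry over. Pictures are saved under pics/ and viewed, at most 10 in all, crops included, and the job is handed in when it is done.

Besides the shell and the picture viewer there is one more tool, called after "Emit:" as a command line: name --argument value ..., lists and objects as JSON in quotes. step_arm: Moves the arm, as the interface text tells. Its arguments: {"type":"object","properties":{"deltas":{"type":"array","items":{"type":"array","items":{"type":"array","items":{"type":"number"}}}},"force":{"type":"number"}},"required":["deltas"]}

```bash
mkdir -p pics; ls
python3 - <<'E'
from station import robot
import cv2
for n in("scene","top"):
    cv2.imwrite(f"pics/{n}0.png",robot.snapshot(n)[:,:,::-1]); c=robot.get_calibration(n); print(n,c)
s=robot.get_state(); print(s)
E
```

```text
pics
scene {'K': array([[515.88470436,   0.        , 319.40290508],
       [  0.        , 515.88470436, 243.69291999],
       [  0.        ,   0.        ,   1.        ]]), 'position': array([1.02911855, 0.49856725, 0.84796917]), 'rotation': array([0.3779978 , 0.89188982, 2.21612559])}
top {'K': array([[512.94649593,   0.        , 327.67122442],
       [  0.        , 512.94649593, 252.37627457],
       [  0.        ,   0.        ,   1.        ]]), 'position': array([ 0.43685107, -0.02879393,  1.21400129]), 'rotation': array([ 0.0562366 , -0.05145762, -1.54799595])}
{'time_s': 0.1, 'joint_positions': array([-1.32930271e+00,  5.27911498e-02,  1.40165618e+00,  1.35628977e-06,
        1.68860590e+00, -7.03080824e-02]), 'dq': array([-0.00068854, -0.00093051, -0.00279784, -0.0002233 ,  0.0005614 ,
       -0.00075246]), 'tau': array([ 7.94804364e-04, -3.82581496e+01, -3.60986638e+01, -1.00349102e-04,
        4.73348904e-03,  1.53818019e-05]), 'eef_pos': array([ 0.16100725, -0.49940688,  0.2305309 ]), 'ee_rot': array([-3.10205386e+00, -4.87569634e-01,  1.93935362e-04]), 'ft_force': array([-0.39265785,  0.34004518, -0.5083461 ]), 'moment': array([-0.0246193 , -0.04943077, -0.01068425]), 'grip_force': 0.0, 'gripper_width': 0.08538900509390387}
```

View pics/scene0.png

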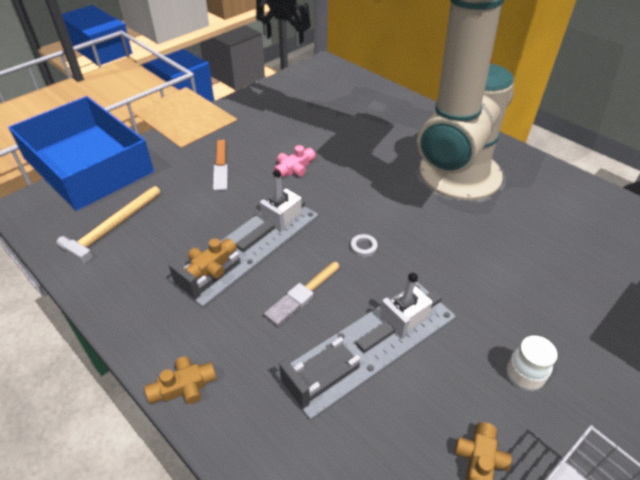

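View pics/top0.png

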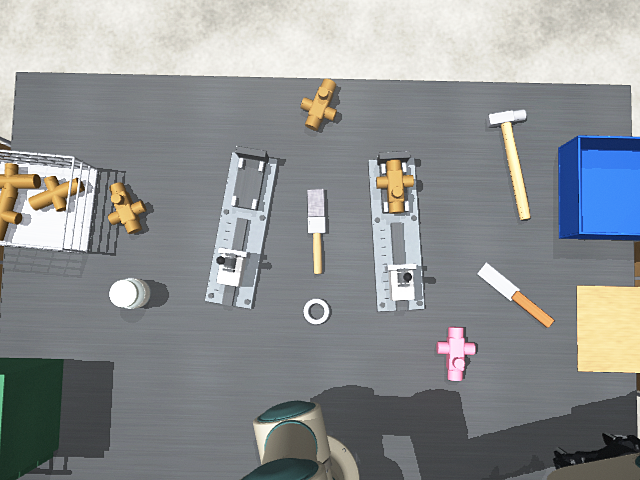

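The scene shows the core (ochre) in the gauge at scene (210,258) / top (395,185), with its stop at top (402,282). The empty gauge is at top (240,230). The other ochre cores, at top (320,105), (126,208) and in the basket, are not in a gauge, and the pink one at (456,353) isn't meant. I'll confirm with an enlarged crop.

```bash
cat > h.py <<'E'
import numpy as np, cv2
from station import robot
from scipy.spatial.transform import Rotation as R
def ray(n,u,v):
    c=robot.get_calibration(n);K=c["K"]
    d=np.array([(u-K[0,2])/K[0,0],-(v-K[1,2])/K[1,1],-1]);return c["position"],R.from_rotvec(c["rotation"]).apply(d)
def onz(n,u,v,z):
    p,d=ray(n,u,v);return p+d*(z-p[2])/d[2]
def tri(a,b):
    p,d=ray("top",*a);q,e=ray("scene",*b)
    s=np.linalg.lstsq(np.c_[d,-e],q-p,rcond=None)[0]
    return (p+d*s[0]+q+e*s[1])/2,np.linalg.norm(p+d*s[0]-q-e*s[1])
E
python3 - <<'E'
import cv2,numpy as np
a=cv2.imread("pics/top0.png")[140:320,350:450];b=cv2.imread("pics/scene0.png")[160:310,165:325]
a=cv2.resize(a,None,fx=3.3333,fy=3.3333,interpolation=2);b=cv2.resize(b,None,fx=2.875,fy=2.875,interpolation=2)
o=np.zeros((600,800,3),np.uint8);o[:a.shape[0],:a.shape[1]]=a;o[:b.shape[0],340:340+b.shape[1]]=b
cv2.imwrite("pics/crop.png",o)
E
```

```text
(no output)
```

View pics/crop.png

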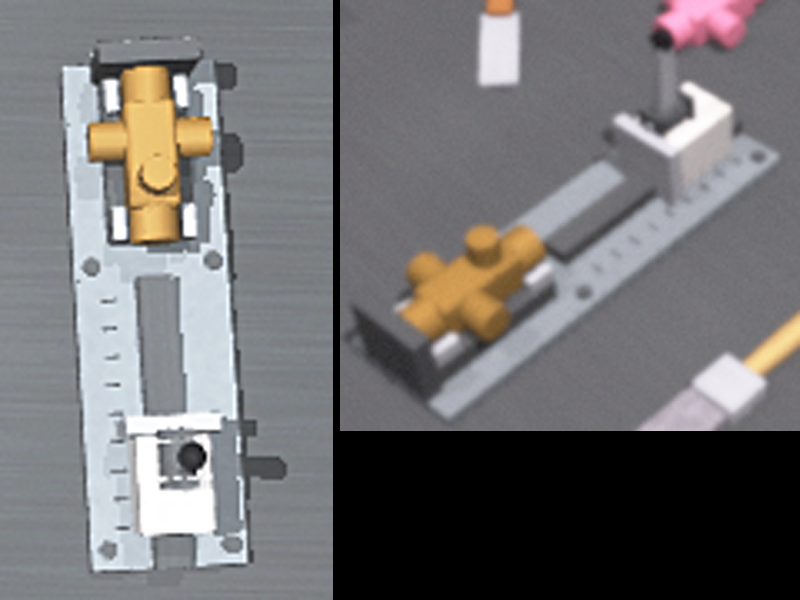

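The crop confirms the ochre core lies in the right-hand gauge, at crop (150,155). The stop's face edge is at crop (125–223,415), its rear edge at (138–213,533) and its ball at (192,457). In the scene half, the ball is at (661,37).

Run:
```python
from h import *
np.set_printoptions(precision=4,suppress=True)
t=lambda u,v:(350+u/3.3333,140+v/3.3333)
sc=lambda u,v:(165+(u-340)/2.875,160+v/2.875)
P={}
for k,(u,v,z) in dict(faceL=(125,416,.07),faceR=(223,416,.07),rearL=(138,533,.07),rearR=(213,533,.07),coreNear=(155,243,.047),coreFar=(146,68,.047),
  plNL=(62,67,.01),plFL=(92,571,.01),plNR=(213,60,.01),plFR=(248,562,.01),ball=(192,457,.15),railN=(157,277,.026),railF=(174,565,.026)).items():
    P[k]=onz("top",*t(u,v),z); print(k,P[k])
print(tri(t(192,457),sc(661,37)))
for a,b in(("plFL","plNL"),("plFR","plNR"),("rearL","faceL"),("rearR","faceR"),("railF","railN"),("coreNear","coreFar")):
    d=P[b]-P[a];print(a,np.linalg.norm(d),np.degrees(np.arctan2(d[1],d[0])))
print(np.linalg.norm(P["faceL"]-P["faceR"]),np.linalg.norm(P["rearL"]-P["rearR"]))
```

```text
faceL [ 0.4908 -0.1585  0.07  ]
faceR [ 0.4922 -0.2241  0.07  ]
rearL [ 0.413  -0.1683  0.07  ]
rearR [ 0.4141 -0.2182  0.07  ]
coreNear [ 0.6113 -0.18    0.047 ]
coreFar [ 0.7333 -0.1722  0.047 ]
plNL [ 0.7421 -0.1168  0.01  ]
plFL [ 0.3845 -0.1438  0.01  ]
plNR [ 0.7496 -0.2245  0.01  ]
plFR [ 0.3932 -0.2528  0.01  ]
ball [ 0.4624 -0.1914  0.15  ]
railN [ 0.5906 -0.1845  0.026 ]
railF [ 0.3906 -0.1988  0.026 ]
(array([ 0.4627, -0.192 ,  0.1484]), np.float64(0.0008266175569197157))
plFL 0.3586674488677561 4.31520310219368
plFR 0.35747910281592615 4.5404729065011855
rearL 0.07841672493849185 7.152753946332184
rearR 0.07836332203721269 -4.286369637615575
railF 0.20049477503818594 4.097220570581986
coreNear 0.12223202112582988 3.666178332995895
0.06557280368494103 0.049948098944571334
```

Emit:
step_arm --deltas '[[[0, 0, 0, 6.75, 255], [0, 0, 0, 6.75, 255], [0.03, -0.035, 0, 0, 255], [0.03, -0.035, 0, 0, 255], [0.03, -0.035, 0, 0, 255]]]' --force 40

```text
time_s: 0.6
eef_pos: [0.2433, -0.3867, 0.2307]
ee_rot: [-3.138, -0.118, 0.0]
ft_force: [1.9, -0.7, 0.4]
gripper_width: 0.0124
grip_force: 0.0
```

Emit:
step_arm --deltas '[[[0.03, -0.035, 0, 0, 255], [0.03, -0.035, 0, 0, 255], [0.03, -0.035, 0, 0, 255], [0.03, -0.035, 0, 0, 255], [0.03, -0.035, 0, 0, 255]]]'

```text
time_s: 1.1
eef_pos: [0.3797, -0.2005, 0.2311]
ee_rot: [3.139, 0.119, -0.0]
ft_force: [0.6, -1.2, -0.7]
gripper_width: -0.0004
grip_force: 0.0
```

```bash
cat >> h.py <<'E'
A=np.radians(4.35);E1=np.array([np.cos(A),np.sin(A)]);E2=np.array([-E1[1],E1[0]]);F=np.array([.4915,-.1916])
def rail(p): d=np.asarray(p)[:2]-F; return np.array([d@E1,d@E2,p[2]])
def st():
    s=robot.get_state();X=R.from_rotvec(s["ee_rot"]).as_matrix()
    print("t",s["time_s"],"pos",s["eef_pos"].round(4),"rail(mm)",(rail(s["eef_pos"])*1000).round(1),"yaw",np.degrees(np.arctan2(X[1,0],X[0,0])).round(2),"zax",X[:,2].round(3),"F",s["ft_force"].round(1),"w",round(s["gripper_width"],4))
E
python3 -c "from h import *;st()"
```

```text
t 1.1 pos [ 0.3797 -0.2005  0.2311] rail(mm) [-112.2   -0.4  231.1] yaw 4.35 zax [-0. -0. -1.] F [ 0.6 -1.2 -0.7] w -0.0004
```

Emit:
step_arm --deltas '[[[0, 0, 0.045, 0, 255], [0, 0, 0.045, 0, 255], [0, 0, 0.045, 0, 255], [0, 0, 0.035, 0, 255], [0, 0, 0.014, 0, 255]]]'

```text
time_s: 1.6
eef_pos: [0.3768, -0.2007, 0.0431]
ee_rot: [-3.135, -0.12, 0.009]
ft_force: [-0.5, 0.4, -0.1]
gripper_width: -0.0004
grip_force: 0.0
```

Emit:
step_arm --deltas '[[[0.005, 0, 0, 0, 255], [0.005, 0, 0, 0, 255], [0.005, 0, 0, 0, 255], [0.005, 0, 0, 0, 255], [0.003, 0, 0, 0, 255]]]'

```text
time_s: 2.1
eef_pos: [0.403, -0.2007, 0.0482]
ee_rot: [3.138, 0.12, 0.002]
ft_force: [-0.2, 0.5, 0.3]
gripper_width: 0.0
grip_force: 0.0
```

Run:
```python
from h import *
st()
a=robot.snapshot("top")[120:320,340:460,::-1];b=robot.snapshot("scene")[150:310,150:330,::-1]
a=cv2.resize(a,None,fx=3,fy=3,interpolation=2);b=cv2.resize(b,None,fx=2.4,fy=2.4,interpolation=2)
o=np.zeros((600,800,3),np.uint8);o[:600,:360]=a;o[:b.shape[0],365:365+b.shape[1]]=b
cv2.imwrite("pics/c1.png",o)
```

```text
t 2.1 pos [ 0.403  -0.2007  0.0482] rail(mm) [-88.9  -2.4  48.2] yaw 4.38 zax [ 0.001 -0.001 -1.   ] F [-0.2  0.5  0.3] w 0.0
```

View pics/c1.png

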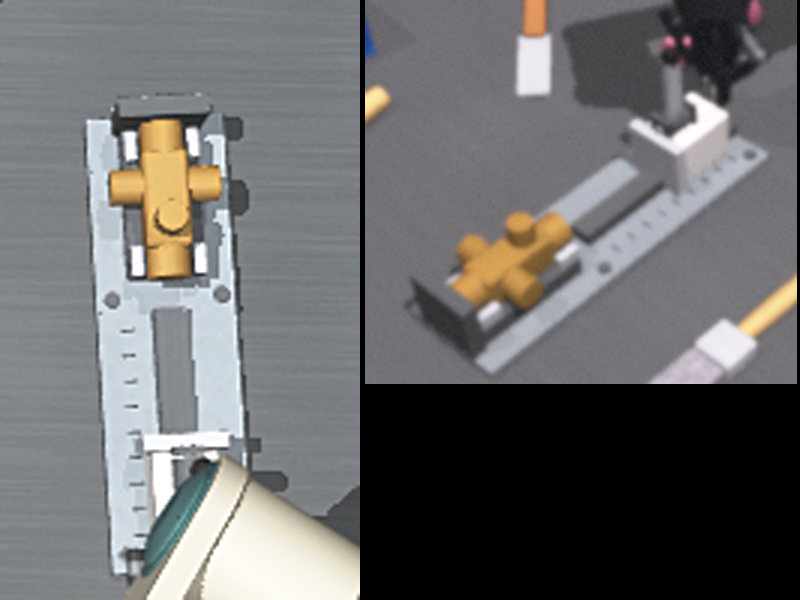

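The fingers stand just behind the stop and clear of the lever, and the stop face is still at c1 (187,436). I'll push slowly and use force to find contact.

Emit:
step_arm --deltas '[[[0.001, 0, 0, 0, 255], [0.001, 0, 0, 0, 255], [0.001, 0, 0, 0, 255]]]'

```text
time_s: 2.5
eef_pos: [0.405, -0.2003, 0.0473]
ee_rot: [3.139, 0.119, -0.0]
ft_force: [-1.0, -0.4, 0.0]
gripper_width: -0.0001
grip_force: 0.0
```

Emit:
step_arm --deltas '[[[0.002, 0, 0, 0, 255], [0.002, 0, 0, 0, 255]]]'

```text
time_s: 2.7
eef_pos: [0.4086, -0.2, 0.0473]
ee_rot: [-3.139, -0.119, 0.002]
ft_force: [-5.1, 0.5, 2.9]
gripper_width: -0.0003
grip_force: 2.0
```

Emit:
step_arm --deltas '[[[0.002, 0, 0, 0, 255], [0.002, 0, 0, 0, 255]]]'

```text
time_s: 2.9
eef_pos: [0.4129, -0.1997, 0.0473]
ee_rot: [-3.139, -0.12, 0.001]
ft_force: [-4.1, 0.3, 3.3]
gripper_width: -0.0002
grip_force: 2.0
```

Emit:
step_arm --deltas '[[[0.008, 0, 0, 0, 255], [0.01, 0, 0, 0, 255], [0.01, 0, 0, 0, 255], [0.01, 0, 0, 0, 255], [0.01, 0, 0, 0, 255]]]'

```text
time_s: 3.4
eef_pos: [0.4616, -0.1959, 0.0472]
ee_rot: [-3.139, -0.12, 0.001]
ft_force: [-4.7, -0.2, 0.9]
gripper_width: -0.0
grip_force: 2.2
```

Emit:
step_arm --deltas '[[[0.01, 0, 0, 0, 255], [0.01, 0, 0, 0, 255], [0.01, 0, 0, 0, 255], [0.008, 0, 0, 0, 255], [0.004, 0, 0, 0, 255]]]'

```text
time_s: 3.9
eef_pos: [0.5035, -0.1926, 0.0472]
ee_rot: [-3.139, -0.12, -0.0]
ft_force: [-4.3, 0.4, 0.9]
gripper_width: -0.0002
grip_force: 2.1
```

Run:
```python
from h import *
st()
a=robot.snapshot("top")[120:300,340:450,::-1];b=robot.snapshot("scene")[150:310,150:330,::-1]
a=cv2.resize(a,None,fx=3.3333,fy=3.3333,interpolation=2);b=cv2.resize(b,None,fx=2.4,fy=2.4,interpolation=2)
o=np.zeros((600,800,3),np.uint8);o[:a.shape[0],:a.shape[1]]=a;o[:b.shape[0],368:368+b.shape[1]]=b
cv2.imwrite("pics/c2.png",o)
```

```text
t 3.9 pos [ 0.5035 -0.1926  0.0472] rail(mm) [11.9 -1.9 47.2] yaw 4.38 zax [ 0.  0. -1.] F [-4.3  0.4  0.9] w -0.0002
```

View pics/c2.png

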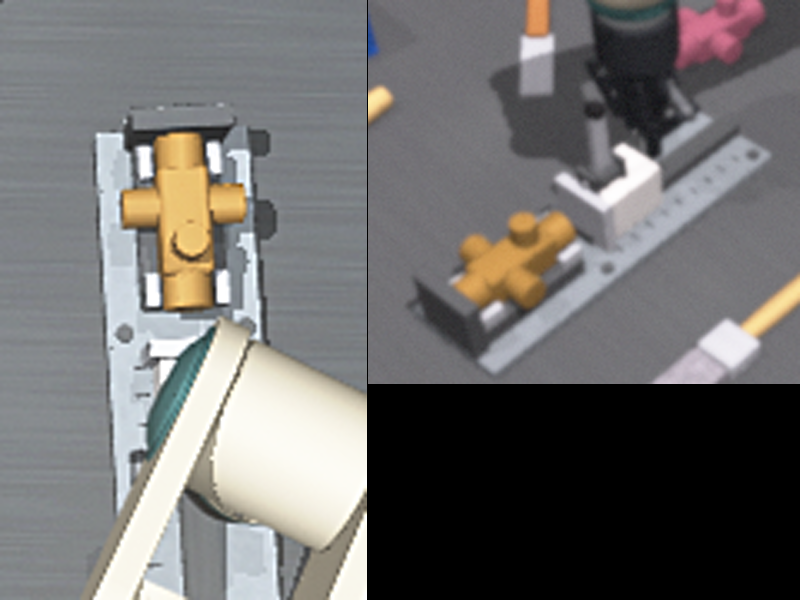

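The stop has advanced. Its face-left corner is at c2 (150,341) and the core's near end at (187,310).

Run:
```python
from h import *
t=lambda u,v:(340+u/3.3333,120+v/3.3333)
s=lambda u,v:(150+(u-368)/2.4,150+v/2.4)
for n,q in (("face",onz("top",*t(152,341),.07)),("core",onz("top",*t(187,310),.047)),
 ("sc face L",onz("scene",*s(612,207),.07)),("sc face R",onz("scene",*s(556,177),.07)),("sc ball",onz("scene",*s(595,103),.149))): print(n,q.round(4),(rail(q)*1000).round(1))
```

```text
face [ 0.5861 -0.1529  0.07  ] [97.3 31.4 70. ]
core [ 0.6111 -0.1791  0.047 ] [120.2   3.4  47. ]
sc face L [ 0.581  -0.1457  0.07  ] [92.8 39.  70. ]
sc face R [ 0.5925 -0.2108  0.07  ] [ 99.2 -26.8  70. ]
sc ball [ 0.5554 -0.1885  0.149 ] [ 64.   -1.8 149. ]
```

Emit:
step_arm --deltas '[[[0.005, 0, 0, 0, 255], [0.005, 0, 0, 0, 255], [0.004, 0, 0, 0, 255], [0.002, 0, 0, 0, 255]]]'

```text
time_s: 4.4
eef_pos: [0.519, -0.1916, 0.0473]
ee_rot: [3.139, 0.12, 0.0]
ft_force: [-4.7, 0.7, 1.1]
gripper_width: 0.0001
grip_force: 2.0
```

Run:
```python
from h import *
st()
a=robot.snapshot("top")[180:260,370:430,::-1];b=robot.snapshot("scene")[195:275,190:270,::-1]
a=cv2.resize(a,None,fx=6,fy=6,interpolation=2);b=cv2.resize(b,None,fx=5,fy=5,interpolation=2)
o=np.zeros((480,800,3),np.uint8);o[:,:360]=a;o[:400,400:]=b
cv2.imwrite("pics/c3.png",o)
```

```text
t 4.4 pos [ 0.519  -0.1916  0.0473] rail(mm) [27.4 -2.1 47.3] yaw 4.37 zax [ 0. -0. -1.] F [-4.7  0.7  1.1] w 0.0001
```

View pics/c3.png

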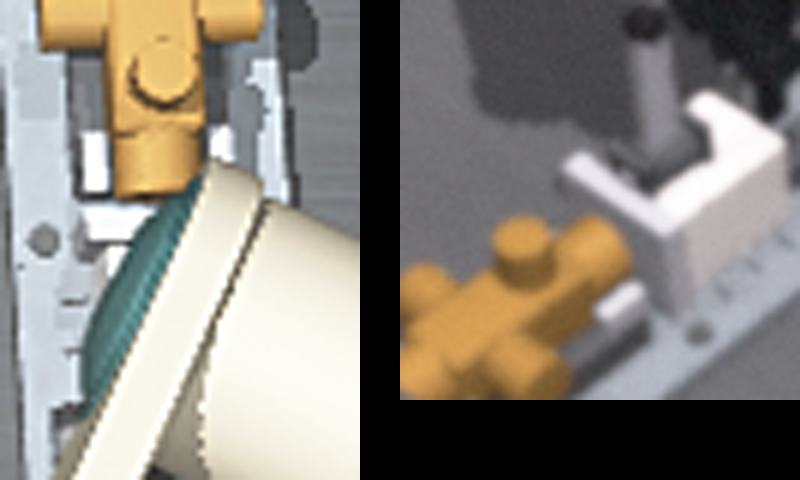

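Top view shows the face edge at c3 y≈205 and the core end at y≈197, which is a gap of about 7 mm after parallax. I'll creep in, watching the force.

Emit:
step_arm --deltas '[[[0.001, 0, 0, 0, 255], [0.001, 0, 0, 0, 255], [0.001, 0, 0, 0, 255]]]'

```text
time_s: 4.8
eef_pos: [0.5216, -0.1914, 0.0473]
ee_rot: [3.139, 0.119, -0.0]
ft_force: [-4.0, -0.6, 2.0]
gripper_width: 0.0
grip_force: 2.0
```

Emit:
step_arm --deltas '[[[0.0007, 0, 0, 0, 255]]]'

```text
time_s: 4.9
eef_pos: [0.5223, -0.1913, 0.0473]
ee_rot: [3.139, 0.12, -0.0]
ft_force: [-4.2, -0.8, 2.3]
gripper_width: 0.0002
grip_force: 2.0
```

Emit:
step_arm --deltas '[[[0.0007, 0, 0, 0, 255]]]'

```text
time_s: 5.0
eef_pos: [0.5231, -0.1913, 0.0473]
ee_rot: [3.139, 0.12, -0.0]
ft_force: [-3.6, 0.6, 1.2]
gripper_width: -0.0002
grip_force: 2.0
```

Emit:
step_arm --deltas '[[[-0.01, 0, 0, 0, 255], [-0.01, 0, -0.03, 0, 255], [0, 0, -0.04, 0, 255], [0, 0, -0.04, 0, 255], [0, 0, -0.04, 0, 255]]]'

```text
time_s: 5.5
eef_pos: [0.5029, -0.1927, 0.1991]
ee_rot: [3.139, 0.12, 0.003]
ft_force: [-0.4, -1.5, -0.3]
gripper_width: -0.0
grip_force: 0.0
```

Emit:
step_arm --deltas '[[[0.025, -0.014, 0, 0, 255], [0.025, -0.014, 0, 0, 255], [0.025, -0.01, 0, 0, 255], [0, 0, 0, 0, 255]]]'

```text
time_s: 5.9
eef_pos: [0.5766, -0.1476, 0.1969]
ee_rot: [-3.139, -0.124, -0.002]
ft_force: [-1.1, 0.6, 0.0]
gripper_width: -0.0001
grip_force: 0.0
```

Run:
```python
from h import *
st()
a=robot.snapshot("top")[180:270,360:440,::-1];b=robot.snapshot("scene")[150:270,180:300,::-1]
a=cv2.resize(a,None,fx=5,fy=5,interpolation=2);b=cv2.resize(b,None,fx=3.3333,fy=3.3333,interpolation=2)
o=np.zeros((450,800,3),np.uint8);o[:,:400]=a;o[:400,400:]=b
cv2.imwrite("pics/c4.png",o)
```

```text
t 5.9 pos [ 0.5766 -0.1476  0.1969] rail(mm) [ 88.2  37.4 196.9] yaw 4.51 zax [ 0.001  0.    -1.   ] F [-1.1  0.6  0. ] w -0.0001
```

View pics/c4.png

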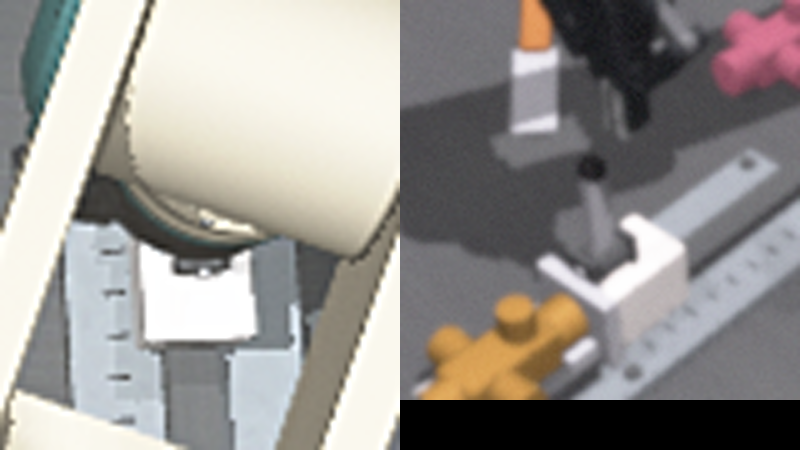

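Nothing has moved except the stop. Its rear edge is at c4 (200,345), the ball at scene-crop (592,167), and the lever is still upright.

Run:
```python
from h import *
for n,q in(("rear",onz("top",360+200/5,180+344/5,.07)),("ball",onz("scene",180+192/3.3333,150+167/3.3333,.1485)),("faceplate L top",onz("scene",180+210/3.3333,150+302/3.3333,.07)),("faceplate R top",onz("scene",180+140/3.3333,150+263/3.3333,.07))): print(n,q.round(4),(rail(q)*1000).round(1))
```

```text
rear [ 0.5272 -0.1859  0.07  ] [36.   2.9 70. ]
ball [ 0.5797 -0.1814  0.1485] [ 88.7   3.5 148.5]
faceplate L top [ 0.6023 -0.1485  0.07  ] [113.7  34.6  70. ]
faceplate R top [ 0.6121 -0.2077  0.07  ] [119.  -25.2  70. ]
```

Emit:
step_arm --deltas '[[[-0.002, 0, 0.03, 0, 255], [0, 0, 0.03, 0, 255], [0, 0, 0.002, 0, 255], [0, 0.006, 0, 0, 255], [0, 0.006, 0, 0, 255]]]'

```text
time_s: 6.5
eef_pos: [0.5744, -0.1622, 0.1375]
ee_rot: [3.138, 0.119, 0.004]
ft_force: [-1.6, 1.9, -0.7]
gripper_width: -0.0003
grip_force: 0.9
```

Emit:
step_arm --deltas '[[[0, 0.005, 0, 0, 255], [0, 0.007, 0, 0, 255], [0, 0.007, 0.001, 0, 255], [0, 0.007, 0.001, 0, 255]]]'

```text
time_s: 6.9
eef_pos: [0.5762, -0.1879, 0.1337]
ee_rot: [3.139, 0.12, 0.002]
ft_force: [-0.1, 1.4, 0.4]
gripper_width: 0.0002
grip_force: 0.8
```

Run:
```python
from h import *
st()
b=robot.snapshot("scene")[140:260,180:300,::-1]
cv2.imwrite("pics/c5.png",cv2.resize(b,None,fx=4,fy=4,interpolation=2))
```

```text
t 6.9 pos [ 0.5762 -0.1879  0.1337] rail(mm) [ 84.8  -2.8 133.7] yaw 4.37 zax [ 0.001 -0.    -1.   ] F [-0.1  1.4  0.4] w 0.0002
```

View pics/c5.png

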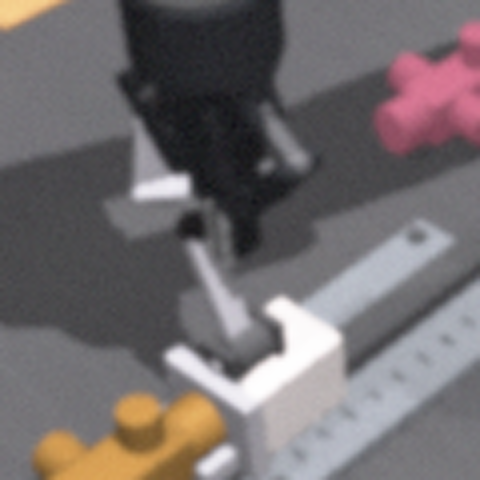

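The lever (ball at c5 (192,225)) is tilting right as it's pushed, and the stop and core haven't moved. Continuing the arc.

Emit:
step_arm --deltas '[[[0, 0.008, 0.005, 0, 255], [0, 0.008, 0.005, 0, 255], [0, 0.006, 0.005, 0, 255], [0, 0.006, 0.006, 0, 255]]]'

```text
time_s: 7.35
eef_pos: [0.5782, -0.216, 0.1121]
ee_rot: [3.139, 0.119, 0.001]
ft_force: [-0.1, -0.3, 3.2]
gripper_width: -0.0001
grip_force: 1.2
```

Emit:
step_arm --deltas '[[[0, 0.005, 0.006, 0, 255], [0, 0.004, 0.007, 0, 255], [0, 0.002, 0.004, 0, 255]]]'

```text
time_s: 7.65
eef_pos: [0.5787, -0.2266, 0.0944]
ee_rot: [3.139, 0.119, -0.001]
ft_force: [1.1, -0.4, 2.4]
gripper_width: -0.0001
grip_force: 1.1
```

Run:
```python
from h import *
st()
b=robot.snapshot("scene")[140:260,180:300,::-1]
cv2.imwrite("pics/c6.png",cv2.resize(b,None,fx=4,fy=4,interpolation=2))
```

```text
t 7.65 pos [ 0.5787 -0.2266  0.0944] rail(mm) [ 84.3 -41.6  94.4] yaw 4.34 zax [-0. -0. -1.] F [ 1.1 -0.4  2.4] w -0.0001
```

View pics/c6.png

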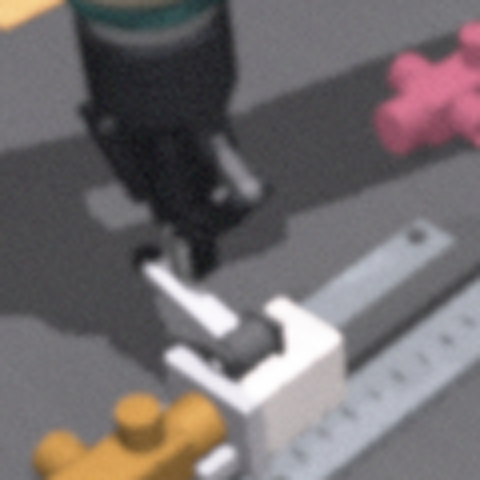

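The lever is almost level, with its ball at c6 (147,257). I'll press down until the end stop shows in the force.

Emit:
step_arm --deltas '[[[0, 0.002, 0.003, 0, 255], [0, 0.001, 0.002, 0, 255]]]'

```text
time_s: 7.9
eef_pos: [0.579, -0.2286, 0.0898]
ee_rot: [-3.138, -0.12, 0.001]
ft_force: [0.1, 1.4, 0.8]
gripper_width: -0.0001
grip_force: 0.9
```

Emit:
step_arm --deltas '[[[0, 0, 0.001, 0, 255], [0, 0, 0.001, 0, 255]]]'

```text
time_s: 8.1
eef_pos: [0.5791, -0.229, 0.0883]
ee_rot: [3.139, 0.12, -0.0]
ft_force: [-1.8, 0.3, 1.5]
gripper_width: -0.0
grip_force: 1.0
```

Emit:
step_arm --deltas '[[[0, 0, 0.001, 0, 255]]]'

```text
time_s: 8.2
eef_pos: [0.5791, -0.2291, 0.0874]
ee_rot: [3.139, 0.12, -0.0]
ft_force: [-1.6, 0.3, 2.9]
gripper_width: -0.0001
grip_force: 1.0
```

Emit:
step_arm --deltas '[[[0, 0, 0.001, 0, 255]]]'

```text
time_s: 8.3
eef_pos: [0.5791, -0.2293, 0.0864]
ee_rot: [3.139, 0.119, 0.0]
ft_force: [-0.6, -0.7, 1.9]
gripper_width: 0.0002
grip_force: 1.0
```

Emit:
step_arm --deltas '[[[0, 0, 0.001, 0, 255]]]'

```text
time_s: 8.4
eef_pos: [0.5792, -0.2295, 0.086]
ee_rot: [3.138, 0.119, 0.001]
ft_force: [-3.3, 0.4, 7.7]
gripper_width: 0.0003
grip_force: 4.1
```

Emit:
step_arm --deltas '[[[0, 0, 0.001, 0, 255]]]'

```text
time_s: 8.5
eef_pos: [0.5794, -0.2295, 0.0858]
ee_rot: [3.138, 0.119, 0.002]
ft_force: [-3.1, 2.2, 11.3]
gripper_width: 0.0002
grip_force: 5.8
```

The force rose sharply at the height expected for the end stop. I'll lift off and check.

Emit:
step_arm --deltas '[[[0, 0, 0.001, 0, 255], [0, 0, -0.01, 0, 255], [0, 0, -0.04, 0, 255], [0, 0, -0.045, 0, 255], [0, 0, -0.045, 0, 255]]]'

```text
time_s: 9.0
eef_pos: [0.5787, -0.229, 0.2246]
ee_rot: [-3.139, -0.12, 0.001]
ft_force: [0.8, -0.5, 0.6]
gripper_width: -0.0004
grip_force: 0.0
```

Emit:
step_arm --deltas '[[[-0.035, 0.03, 0, 0, 255], [-0.035, 0.03, 0, 0, 255], [-0.035, 0.03, 0, 0, 255], [-0.035, 0.03, 0, 0, 255], [0, 0.02, 0, 0, 255]]]'

```text
time_s: 9.5
eef_pos: [0.4469, -0.3817, 0.2238]
ee_rot: [3.139, 0.114, -0.001]
ft_force: [0.2, 0.2, 0.4]
gripper_width: -0.0001
grip_force: 0.0
```

Run:
```python
from h import *
st()
a=robot.snapshot("top")[140:300,350:450,::-1];b=robot.snapshot("scene")[150:310,150:290,::-1]
a=cv2.resize(a,None,fx=3.75,fy=3.75,interpolation=2);b=cv2.resize(b,None,fx=3,fy=3,interpolation=2)
o=np.zeros((600,800,3),np.uint8);o[:600,:375]=a;o[:480,380:]=b
cv2.imwrite("pics/c7.png",o)
```

```text
t 9.5 pos [ 0.4469 -0.3817  0.2238] rail(mm) [ -58.9 -186.2  223.8] yaw 4.15 zax [-0.001 -0.001 -1.   ] F [0.2 0.2 0.4] w -0.0001
```

View pics/c7.png

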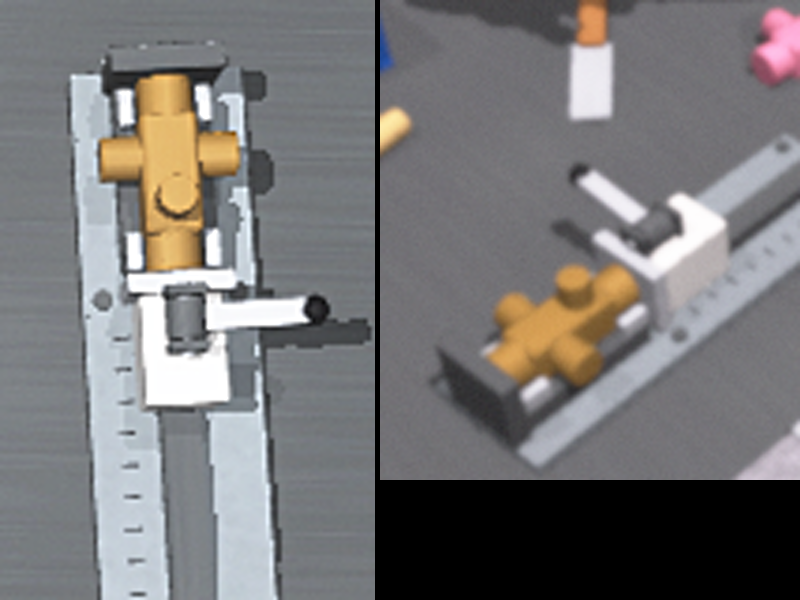

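The lever is down to the right with its ball at c7 top (317,308) and scene (579,173). The core is undisturbed in its nest and the stop face is right at its end. I'll check the ball height and the gap before handing in.

Run:
```python
from h import *
p,e=tri((350+317/3.75,140+308/3.75),(150+(579-380)/3,150+173/3))
print(p,e,rail(p)*1000)
f=onz("top",350+182/3.75,140+271/3.75,.07);c=onz("top",350+173/3.75,140+270/3.75,.047);r=onz("top",350+187/3.75,140+408/3.75,.07)
print(rail(f)*1000,rail(c)*1000,rail(r)*1000)
h=rail(r)[1]; print("angle above level",np.degrees(np.arcsin((p[2]-.075)/.075)))
```

```text
[ 0.58674465 -0.25963739  0.08213342] 0.0014126261449925966 [ 89.80972359 -75.06559551  82.13342136]
[118.34908556   1.0225715   70.        ] [122.48766774   3.1486922   47.        ] [36.02682177  3.24628117 70.        ]
angle above level 5.457782522037878
```

The ball is at z = 82 mm, which matches the 84 mm expected when clamped, and the gap is about 4 mm. Handing in.

```bash
python3 -c "
from station import robot
print(robot.hand_in())"
```

```text
the job is handed in; nothing more can be done
None
```

I slid the stop to about 4 mm short of the core, then flipped its lever down to the end stop; the core stayed in its nest, the empty gauge was never touched, and the job is handed in (no verdict was returned).

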